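# Move the diffuser to the spare folding hook and fold the emptied hook flat

### The arm

A 7-joint arm with a two-finger parallel gripper is mounted at the origin on the work surface. World frame = base frame: x ahead of the robot, y to its left, z up, the work surface at z = 0. Lengths are in m, angles in rad, forces in N, time in s.
With the tool pointing down it reaches from about 0.375 to 0.925 m from the base axis. Payload 3.1 kg.
Tool frame: the origin (TCP) lies at the very end of the fingers, on their centre line; the grasp point (between the pads) lies 19 mm behind it (manip.grasp_offset is the distance from the TCP to the grasp point, in m); z points along the fingers, y is the line along which they close (so a half turn about z gives the same grasp; the last joint's range is limited). The gripper opens to 85 mm and grips with 20 to 120 N. Pads are 22 mm wide; open, the fingers measure 114 mm over their backs; the gripper's body (76 mm by 85 mm) begins 54 mm behind the grasp point. The pads swing forward as they close: fully open they stand 13 mm farther back than shut.
Start: joints at [-1.347, 0.383, 0.044, 1.598, -0.018, 1.161, -0.05], TCP at [0.206, 0.617, 0.231] pointing down, gripper open.
Joint ranges: [-2.61, 2.61], [-0.41, 2.15], [-1.48, 1.57], [0, 2.5], [-1.57, 4.71], [0.05, 1.97], [-2.85, 2.85]. Speed limits (rad/s): [2.79, 2.79, 3.14, 3.14, 3.14, 3.14, 3.14].

### API

Orientations are given as [roll, pitch, yaw] about the fixed x, y, z axes, in that order (R = Rz(yaw) Ry(pitch) Rx(roll)).
In Python, from plant import manip gives the robot as it stands. The module is installed in compiled form; this text tells all that it offers. Calls block until the motion is done:
- manip.move_pose(position, orientation): joint-space move of the TCP to a pose.
- manip.move_straight(position, rotation=None, speed=0.15): straight line of the TCP; rotation=None keeps the orientation; speed is the mean speed in m/s.
- manip.set_joints(angles): joint-space move.
- manip.gripper_to(opening): finger opening in m; the grip force is fixed at half the most; returns when the fingers have stopped.
- manip.wait(seconds).
- manip.solve_ik(position, orientation): joint angles nearest the present ones, or None.
- manip.capture(name): name is "scene" or "side" or "wrist"; returns the picture (480x640x3 uint8, red, green, blue); there is no depth.
- manip.camera_model(name): a dict with "vfov" (degrees; the focal length in pixels is half the picture's height over the tangent of half this angle, whatever the lens; pixels are square), "cx", "cy" (the principal point, pixels), "k1" (the pictures are not rectified: a ray, as slopes to the right and down, at radius r is drawn at 1 + k1 r^2 times it, then the intrinsics apply), "R" (3x3) and "t" (3): a world point X has camera coordinates R X + t. Camera axes: x right, y down, z forward; pixel columns grow to the right and rows downward; lengths in m; the calibration is good to about 2 mm. A picture is of the moment at which its call begins: read the wrist's pose just before it. camera_model takes no time and is no camera call; for the wrist camera it gives the pose at the moment of the call.
A pose or a line that the arm cannot do raises manip.MotionError and nothing moves.
- manip.close_job(): hands the job in; it is judged then, once.
Readings, each from a call of its own:
- manip.read_t(): time.
- manip.read_qpos(): joint angles.
- manip.read_qvel(): joint speeds.
- manip.read_joint_efforts(): joint torques, N m.
- manip.read_eef_pos(): TCP position.
- manip.read_tcp_rot(): TCP orientation.
- manip.read_wrist_force(): force on the tool from outside, world axes, zero at the start.
- manip.read_torque(): the same for the moment, N m.
- manip.read_opening(): finger opening in m.
- manip.read_grip_force(): force on a finger pad.
Only numpy, scipy, OpenCV 4.12 (cv2) and the standard library are available. Lean on these libraries where they do the work, as an engineer would, in place of code of your own. Each camera call takes 0.05 s, during which the arm holds its last target. There are 200 camera calls.

### The job

The diffuser hangs on one of the two folding hooks: swing the other hook, which is folded away, fully out to its stop, move the diffuser over so that it hangs freely on that one, then fold the emptied hook back and press it firmly home against its sprung stop. Treat the hooks gently (never more than about 15 N), do not drop the diffuser, and leave the other things on the ledge where they are.

Things in the scene. Friction and masses are not known exactly. Their poses are not given: they have to be found in the camera images.
- board_a: Fixed upright wooden board carrying hook A, from which the diffuser hangs at the start. Origin on the ledge under its front face; +x out of that face (away from the robot, within 0.3 rad), z up. It fills x -20..0, y -60..30, z 0..235 mm; foot x -60..20, y -70..40, 15 mm high. Boards A and B look alike and swap sides from run to run.
- board_b: Same kind of board, same frame and sizes, carrying hook B, which starts folded and empty.
- pin_a (a point): Hook A's vertical hinge pin at the height of the arm (board frame x 16, y -45, z 215 mm). Axes as the board's. The hook's mount, with its stops, sits crooked by up to 0.1 rad about this pin, either way, against the board, so the folded stop lies within 0.1 rad of parallel to the face and must be felt for.
- pin_b (a point): The same for hook B; crooked by its own amount.
- hook_a: Hook A's swinging arm; origin on its pin, y axis along the arm from pin to tip, z up. Starts out, about along board +x (up to 0.15 rad off; not at a stop); folds flat by swinging about its pin until it lies along board +y, on its stop. Hinge friction about 0.25 N m (2.7 N at 94 mm from the pin): it stays where it is left. Over 16 N of push or pinch on a hook breaks it.
- hook_b (a joint): Swing of hook B about its pin, rad: 0 = folded flat on its stop, 1.57 = fully out (about along board +x), on its outer stop; starts at 0 to 0.12. Same arm, friction and force limit as hook A. A folded arm's last 35 mm stick out past the board's +y edge, its centre line 16 mm (up to 11 more or less) before the face: push it from behind there, or pinch it.
- plate_a (a joint): Turn of the sprung seat that carries hook A and its stops, rad: 0 at rest, positive when the folded hook is pressed towards its board. Spring 50 N m/rad: at 94 mm from the pin 8.5 N give 0.016, 15 N 0.028. Home = hook folded on its stop with the seat turned over 0.016 for 0.2 s: press near the tip with 10 to 13 N, hold about half a second, let go.
- hook_a_tip (a point): Point on the centre line of hook A's arm, 104 mm from the pin. y axis along the arm from pin to tip, z up. The arm is a level round steel bar, 8 mm thick; just past this point it turns up, ending 110 mm from the pin, its top 16 mm above the centre line.
- hook_b_tip (a point): The same point of hook B's arm, of the same shape.
- diffuser: Aluminium tagine diffuser, about 0.25 kg: upright perforated round plate (110 mm across, 6 thick, centre z -107) under a closed eye (12 mm deep in x; opening 24 wide in y, z 0 to -36, 25 degree roof). Origin: peak of the eye, resting on the arm's top. x along the arm, towards the tip at the start; z up. Starts 65 mm from the pin. Lift about 20 mm to pass the upturned end.
- diffuser_grip (a point): Middle of the dark wooden grip tab over the eye, 40 mm above the body's origin, same axes. Tab: 12 mm in x (pinch across this, from above), 22 mm in y, from 4 to 60 mm above the body's origin.
- diffuser_stack: Bystander: three stacked aluminium diffusers, 150 mm across, 25 mm high, lying on the ledge; origin under its centre.
- lemon_jar: Bystander: lidded blue and white ceramic jar, 100 mm across, 130 mm high; origin under its centre.
- tongs: Bystander: steel tongs with black end, 240 mm long along x, 12 mm high; origin under its middle.
- tasting_spoon: Bystander: olive-wood spoon, 205 mm long along x, 11 mm high; origin under its middle.
- timer: Bystander: white plastic timer dial, 68 mm across, 35 mm high; origin under its centre.
There are look-alikes about, which are no part of the job. Leave any purple look-alike of the board_a alone.

How it is judged:
By the outcome, as a careful person would: the job done as asked, in the order asked, and still so for the second after the job is handed in, with the robot touching nothing.
It also fails if it takes over 72 s, if anything falls off the work surface, if the arm or the gripper's body presses on something with over 40 N, if the wrist force passes 120 N, or if a joint passes its speed limit or range.

## Working session

There is one attempt and no reset: what is moved stays moved. The work goes in short steps, each a Python script; the robot and the scene stay as the last script left them, time stands still between calls to the robot, and variables do not carry over. Pictures are saved under pics/ and viewed, at most 10 in all, crops included, and the job is handed in when it is done.

```bash
mkdir -p pics; python3 - <<'E'
from plant import manip
import cv2,numpy as np
for n in("scene","side"):
    im=manip.capture(n); cv2.imwrite(f"pics/{n}0.png",im[:,:,::-1])
    m=manip.camera_model(n); R=np.array(m["R"]);print(n,m["vfov"],m["cx"],m["cy"],m["k1"],-R.T@np.array(m["t"]),R[2])
print(manip.read_t(),manip.read_tcp_rot(),manip.read_eef_pos())
E
```

```text
scene 52.88739000858746 318.3782170831378 236.88612568536263 -0.08805959832242738 [1.17568482 0.04906633 0.96829935] [-0.55435779 -0.04813289 -0.83088547]
side 53.565838893997544 315.19880038868735 244.35968211833313 -0.02080510558997196 [0.24033698 0.63194469 0.74759693] [ 0.40119317 -0.67295095 -0.62143467]
0.1 [-3.13923824e+00  1.14047939e-04  2.81987940e+00] [0.20531278 0.61582815 0.2300215 ]
```

View pics/scene0.png

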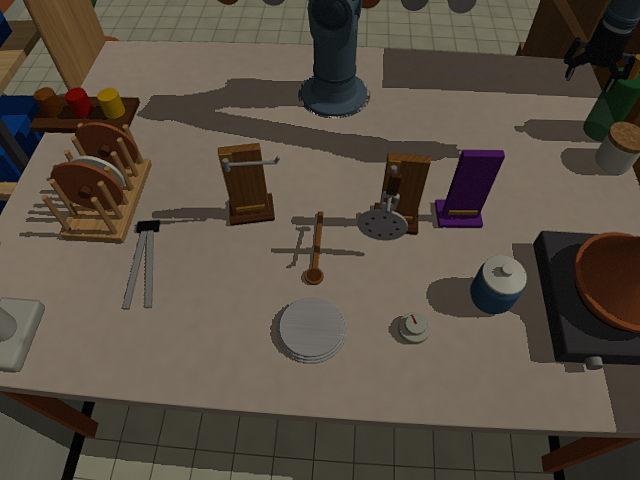

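View pics/side0.png

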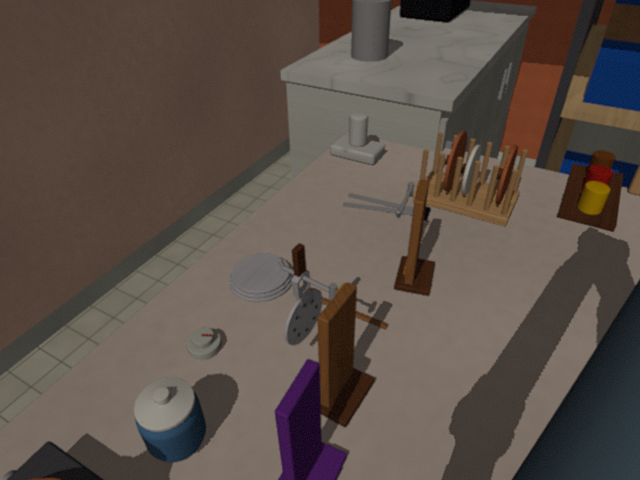

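```bash
python3 - <<'E'
import cv2,numpy as np
a=cv2.imread("pics/scene0.png");b=cv2.imread("pics/side0.png")
def c(im,x,y,w,h,s):
    o=cv2.resize(im[y:y+h,x:x+w],None,fx=s,fy=s,interpolation=cv2.INTER_CUBIC)
    o=cv2.convertScaleAbs(o,alpha=1.4,beta=10)
    for i in range(0,w,10):
        cv2.line(o,(i*s,0),(i*s,6),(0,255,0),1);cv2.putText(o,str(x+i),(i*s,18),0,.35,(0,255,0),1)
    for j in range(0,h,10):
        cv2.line(o,(0,j*s),(6,j*s),(0,255,0),1);cv2.putText(o,str(y+j),(8,j*s+4),0,.35,(0,255,0),1)
    return o
cv2.imwrite("pics/c1.png",np.hstack([c(a,210,138,80,92,5),c(a,355,145,80,92,5)]))
cv2.imwrite("pics/c2.png",np.hstack([c(b,375,175,70,125,4),c(b,270,235,110,125,4)]))
E
```

```text
(no output)
```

View pics/c1.png

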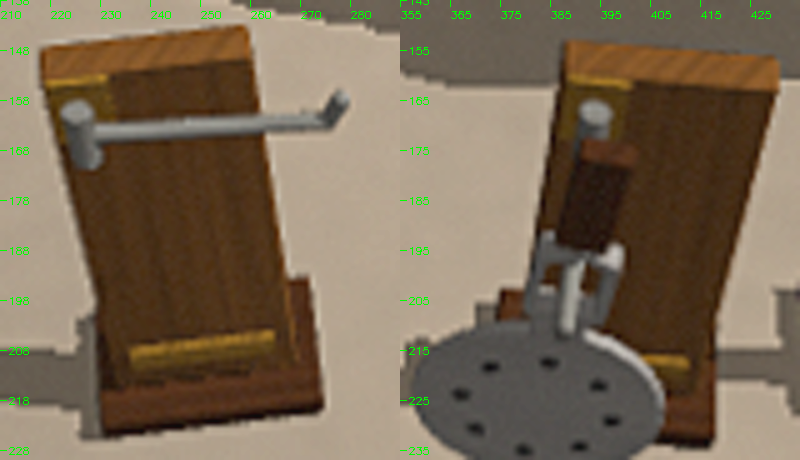

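View pics/c2.png

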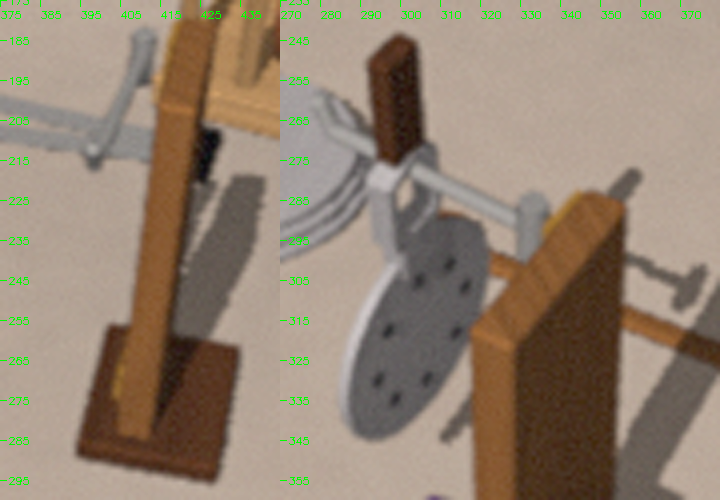

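```bash
cat >h.py <<'E'
import numpy as np,json
from plant import manip
from scipy.optimize import least_squares
def proj(m,X):
    p=np.asarray(m["R"])@np.asarray(X)+np.asarray(m["t"]); s=p[:2]/p[2]
    s=s*(1+m["k1"]*(s@s)); f=240/np.tan(np.radians(m["vfov"]/2))
    return np.array([m["cx"],m["cy"]])+f*s
def Rz(a): return np.array([[np.cos(a),-np.sin(a),0],[np.sin(a),np.cos(a),0],[0,0,1]])
def tri(obs): # [(model,px)]
    return least_squares(lambda X:np.concatenate([proj(m,X)-p for m,p in obs]),[.6,0,.2])
E
python3 - <<'E'
from h import *
S=manip.camera_model("scene");D=manip.camera_model("side")
B=[(S,(0,-60,235),(218.6,155.6)),(S,(0,30,235),(260.4,151.8)),(S,(-20,-60,235),(218,147.4)),(S,(-20,30,235),(259.4,143.4)),(S,(20,-70,0),(230.4,225.6)),(S,(20,40,0),(274.6,219.8)),
(D,(0,30,235),(414.5,202)),(D,(-20,30,235),(423.2,202.5)),(D,(0,30,15),(404.5,283.5)),(D,(20,40,0),(394.5,288.7)),(D,(-60,40,0),(428.7,295.5))]
A=[(S,(0,-60,235),(387.4,161)),(S,(0,30,235),(430,163.4)),(S,(-20,-60,235),(388.2,153.2)),(S,(-20,30,235),(430.6,156.6)),(S,(20,40,0),(417.6,234.4)),
(D,(0,30,235),(318.2,317.5)),(D,(-20,30,235),(328.7,321.2)),(D,(-20,-60,235),(355.7,286.7)),(D,(0,-60,235),(345,283.8))]
out={}
for n,L,tip in(("A",A,[(S,(388.6,210)),(D,(279,260.5))]),("B",B,[(S,(275.6,162)),(D,(398,213.5))])):
    f=lambda q:np.concatenate([proj(m,Rz(q[2])@(np.array(P)/1000)+[q[0],q[1],0])-p for m,P,p in L])
    s=least_squares(f,[.5,0,0],loss='soft_l1');q=s.x
    print(n,q.round(4));print(f(q).reshape(-1,2).round(1).tolist())
    pin=Rz(q[2])@np.array([.016,-.045,.215])+[q[0],q[1],0]
    t=tri(tip); d=t.x-pin; print("pin",pin.round(4),"tip",t.x.round(4),t.fun.round(1),"len",np.hypot(*d[:2]),"ang rel board",np.arctan2(d[1],d[0])-q[2])
    out[n]=dict(q=q.tolist(),pin=pin.tolist(),tip=t.x.tolist())
    for m in(S,D):print("pin px",proj(m,pin).round(1))
json.dump(out,open("fit.json","w"))
# diffuser grip check
a=out["A"];pin=np.array(a["pin"]);u=np.array(a["tip"])-pin;u[2]=0;u/=np.linalg.norm(u);g=pin+.065*u+[0,0,.044]
for m in(S,D):print("grip px",proj(m,g).round(1),"tabtop",proj(m,g+[0,0,.02]).round(1))
E
```

```text
A [ 0.4852  0.1938 -0.0035]
[[-0.0, -1.7], [1.2, -1.6], [-0.9, -1.0], [0.1, -1.9], [0.4, -0.1], [-2.0, -0.5], [-0.4, 0.8], [0.3, -2.4], [-0.4, -3.7]]
pin [0.5011 0.1487 0.215 ] tip [0.6089 0.1357 0.2267] [-0.2 -0.2 -0.3  0.2] len 0.1086596376991321 ang rel board -0.11656815112462447
pin px [393.6 172. ]
pin px [331.2 291.7]
B [ 0.478  -0.161   0.2569]
[[-1.1, -1.7], [-0.1, -4.0], [-1.1, -0.3], [-0.2, -2.3], [0.6, 1.3], [0.7, 0.3], [-1.0, -1.1], [0.7, -0.3], [-1.6, 0.1], [-1.7, 1.3], [0.3, 0.5]]
pin [ 0.5049 -0.2005  0.215 ] tip [ 0.4895 -0.0999  0.217 ] [-0.7 -0.9 -0.8  0.7] len 0.10170662505450284 ang rel board 1.4656702933277213
pin px [226.8 164.9]
pin px [408.5 188.8]
grip px [392.8 181.8] tabtop [394.  174.9]
grip px [298.1 255.5] tabtop [297.6 245.8]
```

```bash
python3 - <<'E'
from h import *
import cv2
for y in(1.72,.15,1.72-np.pi,.15-np.pi):
    print(y,[None if q is None else np.round(q,2).tolist() for q in [manip.solve_ik([.5,-.1,.36],[np.pi,0,y])]])
for y in(-.12+np.pi/2,-.12-np.pi/2):
    print(y,[None if q is None else np.round(q,2).tolist() for q in [manip.solve_ik([.56,.14,.4],[np.pi,0,y])]])
manip.move_pose([.54,.12,.42],[np.pi,0,-.12+np.pi/2]); t=manip.read_t()
ca=manip.camera_model("wrist");a=manip.capture("wrist")
manip.gripper_to(0)
manip.move_pose([.50,-.12,.38],[np.pi,0,1.72]);cb=manip.camera_model("wrist");b=manip.capture("wrist")
print(t,manip.read_t(),manip.read_opening(),manip.read_wrist_force())
cv2.imwrite("pics/wa.png",a[:,:,::-1]);cv2.imwrite("pics/wb.png",b[:,:,::-1])
json.dump({n:{k:np.array(v).tolist() for k,v in c.items()} for n,c in(("a",ca),("b",cb))},open("wc.json","w"))
o=json.load(open("fit.json"))
for n,c in(("A",ca),("B",cb)):print(n,proj(c,o[n]["pin"]),proj(c,o[n]["tip"]))
E
```

```text
1.72 [[-0.91, -0.02, 1.04, 1.79, 0.02, 1.36, 0.27]]
0.15 [[-1.0, -0.03, 1.12, 1.8, 0.02, 1.36, -1.3]]
-1.4215926535897931 [None]
-2.991592653589793 [[-0.88, -0.02, 1.01, 1.79, 0.01, 1.36, 1.84]]
1.4507963267948965 [[-0.9, 0.16, 0.67, 1.57, -0.1, 1.44, -0.34]]
-1.6907963267948967 [[-0.63, 0.15, 0.36, 1.56, -0.05, 1.44, 2.75]]
2.3417 4.1833 0.00019331674060806271 [-0.37484003  0.70403029 -0.59208782]
A [283.67313695 187.77346186] [390.66742996 190.10701073]
B [315.08956351 295.936968  ] [314.13558483 197.87203765]
```

View pics/wa.png

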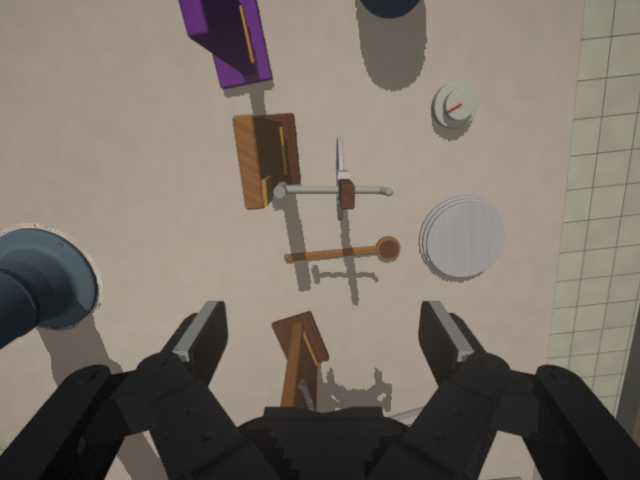

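View pics/wb.png

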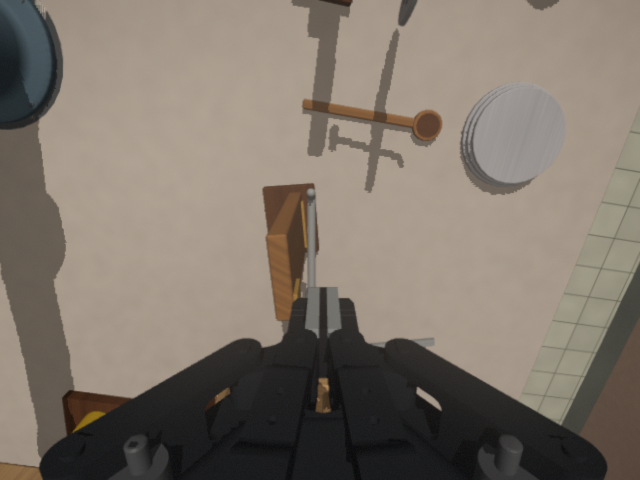

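```bash
python3 - <<'E'
import cv2,numpy as np
a=cv2.imread("pics/wa.png");b=cv2.imread("pics/wb.png")
def c(im,x,y,w,h,s):
    o=cv2.resize(im[y:y+h,x:x+w],None,fx=s,fy=s,interpolation=cv2.INTER_CUBIC)
    for i in range(0,w,10):
        cv2.line(o,(i*s,0),(i*s,6),(0,255,0),1);cv2.putText(o,str(x+i),(i*s,18),0,.35,(0,255,0),1)
    for j in range(0,h,10):
        cv2.line(o,(0,j*s),(6,j*s),(0,255,0),1);cv2.putText(o,str(y+j),(8,j*s+4),0,.35,(0,255,0),1)
    return o
cv2.imwrite("pics/c3.png",np.hstack([c(a,265,105,135,120,4)[:480],c(b,280,180,50,120,4)]))
E
```

```text
(no output)
```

View pics/c3.png

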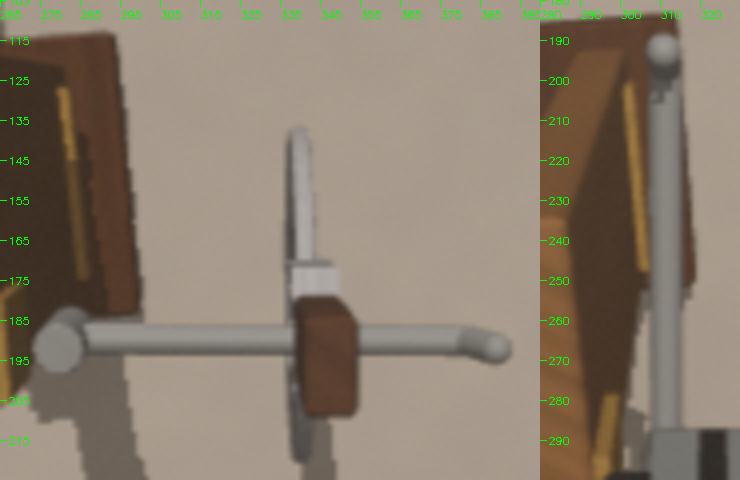

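```bash
cat >>h.py <<'E'
def ray(m,px,z):
    f=240/np.tan(np.radians(m["vfov"]/2)); d=(np.array(px)-[m["cx"],m["cy"]])/f
    s=d.copy()
    for _ in range(20): s=d/(1+m["k1"]*(s@s))
    R=np.array(m["R"]);C=-R.T@np.array(m["t"]);v=R.T@np.array([s[0],s[1],1]); return C+v*(z-C[2])/v[2]
E
python3 - <<'E'
from h import *
w=json.load(open("wc.json"));a,b=w["a"],w["b"]
for n,m,p,q,t,u in(("A",a,(290,189.5),(375,189.8),(382.5,190),(389.3,192.2)),("B",b,(311.5,280),(311.5,205),(311.5,199),(311,192))):
    P,Q,T,U=[ray(m,x,.215) for x in(p,q,t)]+[ray(m,u,.231)]
    d=Q-P;phi=np.arctan2(d[1],d[0]);e=d/np.linalg.norm(d)
    print(n,"phi",phi.round(4),"T",T.round(4),"uptop",U.round(4),"pin from T",(T-.104*e).round(4),"pin from U",(U-.106*e).round(4))
print("postA",ray(a,(279.5,192),.23),"tabtop",ray(a,(347.7,200),.279))
o=json.load(open("fit.json"));print(o)
E
```

```text
A phi -0.12 T [0.6026 0.1345 0.215 ] uptop [0.6067 0.1346 0.231 ] pin from T [0.4994 0.1469 0.215 ] pin from U [0.5015 0.1473 0.231 ]
B phi 1.711 T [ 0.4873 -0.1017  0.215 ] uptop [ 0.486  -0.0924  0.231 ] pin from T [ 0.5018 -0.2047  0.215 ] pin from U [ 0.5008 -0.1974  0.231 ]
postA [0.49836112 0.14729977 0.23      ] tabtop [0.56259996 0.14171741 0.279     ]
{'A': {'q': [0.48521521125062833, 0.1937619465093073, -0.003477602264078851], 'pin': [0.5010586227145306, 0.14870657709360402, 0.215], 'tip': [0.6089362541232449, 0.13569375624060578, 0.2267038350761524]}, 'B': {'q': [0.47797931024898155, -0.16099535490105174, 0.25686175160527575], 'pin': [0.5048864756202678, -0.2004542506240982, 0.215], 'tip': [0.4895130987475238, -0.09991621372509261, 0.21700913785589507]}}
```

```bash
cat >>h.py <<'E'
def pose(pin,phi,off,sgn,r=.094,z=.203):
    """TCP beside the arm at radius r, off behind its centre line; sgn = sense of swing"""
    e=np.array([np.cos(phi),np.sin(phi)]);d=sgn*np.array([-e[1],e[0]])
    p=np.array(pin)[:2]+r*e-off*d
    return [p[0],p[1],z],[np.pi,0,phi],np.array([d[0],d[1],0])
def go(pin,phi,off,sgn,base,speed=.06,**k):
    p,o,d=pose(pin,phi,off,sgn,**k);manip.move_straight(p,o,speed)
    return -(np.array(manip.read_wrist_force())-base)@d
PA=[.5005,.1475];PB=[.503,-.2005]
E
python3 - <<'E'
from h import *
phi=1.711
p,o,d=pose(PB,phi,.032,-1,z=.30);manip.move_pose(p,o)
go(PB,phi,.032,-1,0,.15)
manip.wait(.15);base=np.array(manip.read_wrist_force());print(base,manip.read_t())
off=.032;L=[]
while off>.008:
    f=go(PB,phi,off,-1,base,.03);L.append((round(off,4),round(f,2)))
    if f>1.2:break
    off-=.0015
print(L,manip.read_t(),manip.read_eef_pos());json.dump(dict(off=off,base=base.tolist()),open("b.json","w"))
E
```

```text
[-0.07497202 -0.76711144 -0.85433398] 5.5833
[(0.032, np.float64(-0.43)), (0.0305, np.float64(-0.35)), (0.029, np.float64(-0.07)), (0.0275, np.float64(-0.78)), (0.026, np.float64(-0.46)), (0.0245, np.float64(-0.65)), (0.023, np.float64(0.03)), (0.0215, np.float64(-1.17)), (0.02, np.float64(-0.88)), (0.0185, np.float64(0.41)), (0.017, np.float64(2.96))] 8.3333 [ 0.47239506 -0.10989438  0.20274006]
```

```bash
python3 - <<'E'
from h import *
b=json.load(open("b.json"));off=.0175;base=np.array(b["base"]);phi=1.711;L=[]
while phi>.40:
    phi-=.1; f=go(PB,phi,off,-1,base,.07);L.append((round(phi,3),round(f,1)))
    if f>7:break
while f<8 and phi>.0:
    phi-=.012; f=go(PB,phi,off,-1,base,.03);L.append((round(phi,3),round(f,1)))
print(*L);print(manip.read_t())
manip.wait(.1);d=pose(PB,phi,off,-1)[2];print(-(np.array(manip.read_wrist_force())-base)@d,manip.read_eef_pos(),manip.read_tcp_rot())
json.dump(dict(phi=phi,base=base.tolist()),open("b.json","w"))
E
```

```text
(1.611, np.float64(0.2)) (1.511, np.float64(0.9)) (1.411, np.float64(1.1)) (1.311, np.float64(0.9)) (1.211, np.float64(0.9)) (1.111, np.float64(0.3)) (1.011, np.float64(1.8)) (0.911, np.float64(1.7)) (0.811, np.float64(2.3)) (0.711, np.float64(1.8)) (0.611, np.float64(1.0)) (0.511, np.float64(1.5)) (0.411, np.float64(2.4)) (0.311, np.float64(2.0)) (0.299, np.float64(2.2)) (0.287, np.float64(3.7)) (0.275, np.float64(2.5)) (0.263, np.float64(2.1)) (0.251, np.float64(3.9)) (0.239, np.float64(3.0)) (0.227, np.float64(2.7)) (0.215, np.float64(2.9)) (0.203, np.float64(3.7)) (0.191, np.float64(3.3)) (0.179, np.float64(3.1)) (0.167, np.float64(2.5)) (0.155, np.float64(4.7)) (0.143, np.float64(4.5)) (0.131, np.float64(6.9)) (0.119, np.float64(8.7))
16.3
8.622403560003447 [ 0.59383208 -0.16912488  0.20254772] [-3.13642273e+00  1.98494943e-03  1.20272525e-01]
```

```bash
python3 - <<'E'
from h import *
import cv2
b=json.load(open("b.json"));go(PB,b["phi"],.04,-1,0,.1)
p,o,d=pose(PB,b["phi"],.04,-1,z=.30);manip.move_straight(p,None,.25)
manip.move_pose([.55,-.29,.42],[np.pi,0,1.57]);c=manip.camera_model("wrist");im=manip.capture("wrist")
json.dump({k:np.array(v).tolist() for k,v in c.items()},open("wc2.json","w"))
cv2.imwrite("pics/wb2.png",im[:,:,::-1])
x,y=proj(c,[.55,-.19,.215]).astype(int);x0,y0=x-80,y-50;print(x0,y0,manip.read_t())
cv2.imwrite("pics/c4.png",cv2.resize(im[y0:y0+120,x0:x0+160,::-1],None,fx=5,fy=5,interpolation=cv2.INTER_CUBIC))
E
```

```text
243 58 18.7167
```

View pics/c4.png

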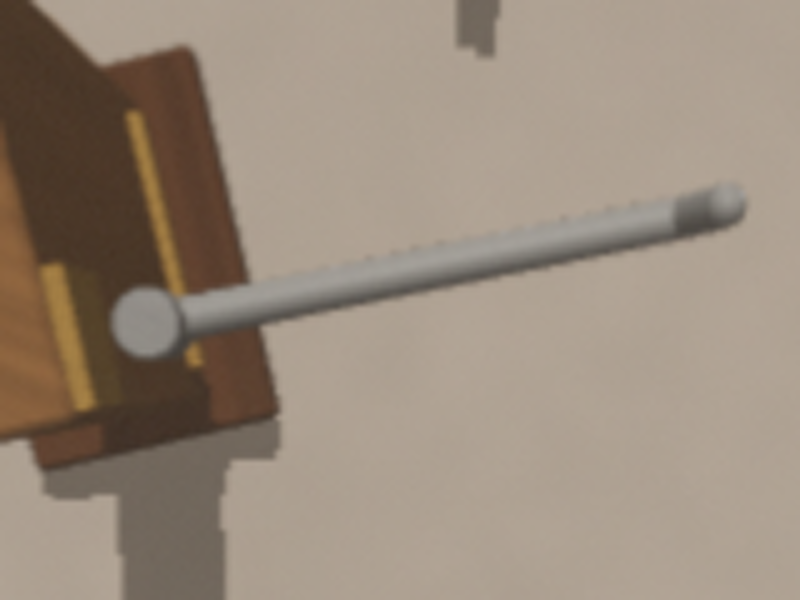

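```bash
python3 - <<'E'
from h import *
c=json.load(open("wc2.json"));f=lambda u,v,z:ray(c,(243+u/5,58+v/5),z)
P,Q,U=f(220,312,.215),f(650,222,.215),f(729,203,.231);phiB=np.arctan2(*(Q-P)[[1,0]]);e=np.array([np.cos(phiB),np.sin(phiB)])
n=np.array([-e[1],e[0]]);PBn=U[:2]-.106*e; PBn=PBn+n*((P[:2]-PBn)@n)
print("phiB",phiB,"pinB",PBn,"uptop",U,"post",f(148,322,.23))
json.dump(dict(phi=phiB,pin=PBn.tolist()),open("b2.json","w"))
a=-.12;eA=np.array([np.cos(a),np.sin(a)]);g=np.array(PA)+.065*eA
manip.gripper_to(.042)
manip.move_pose([g[0],g[1],.31],[np.pi,0,a+np.pi/2])
manip.move_straight([g[0],g[1],.242],None,.12);manip.wait(.1)
w0=np.array(manip.read_wrist_force());print(manip.read_eef_pos(),w0,manip.read_t())
manip.gripper_to(0);w1=np.array(manip.read_wrist_force());print(manip.read_opening(),manip.read_grip_force(),w1-w0)
p=np.array(manip.read_eef_pos());manip.move_straight([p[0],p[1],p[2]+.020],None,.08);manip.wait(.1)
print(np.array(manip.read_wrist_force())-w0,manip.read_opening(),manip.read_eef_pos(),manip.read_t())
json.dump(p.tolist(),open("p.json","w"))
E
```

```text
phiB 0.19343207291580347 pinB [ 0.50538499 -0.20249689] uptop [ 0.60946299 -0.18240082  0.231     ] post [ 0.50230999 -0.20287841  0.23      ]
[0.56600159 0.13968774 0.24317959] [-0.18341214 -0.04001114 -0.37746086] 21.6417
0.011508464455938587 59.538708329200745 [-0.64364383 -0.21833765  2.9264907 ]
[ 0.21138096 -0.01975931 -2.40885801] 0.011308233934780199 [0.56483257 0.13953435 0.26219659] 22.525
```

```bash
python3 - <<'E'
from h import *
import cv2
b=json.load(open("b2.json"));phi=b["phi"];e=np.array([np.cos(phi),np.sin(phi)]);pin=np.array(b["pin"])
a=-.12;eA=np.array([np.cos(a),np.sin(a)]);p=np.array(manip.read_eef_pos());z=p[2]
q=p[:2]+.085*eA;manip.move_straight([*q,z],None,.12)
s=pin+.152*e;manip.move_straight([*s,z],[np.pi,0,phi+np.pi/2],.2)
w0=np.array(manip.read_wrist_force());L=[]
for r in(.125,.105,.085,.065):
    manip.move_straight([*(pin+r*e),z],None,.08);L.append((np.array(manip.read_wrist_force())-w0).round(1).tolist())
print(L,manip.read_t(),manip.read_opening(),manip.read_eef_pos())
im=manip.capture("scene");cv2.imwrite("pics/s2.png",cv2.resize(im[130:260,190:360,::-1],None,fx=4,fy=4,interpolation=cv2.INTER_CUBIC))
E
```

```text
[[1.0, 0.0, 0.8], [0.3, -0.8, 0.4], [0.1, -0.4, -0.8], [0.6, 0.5, 1.1]] 26.7333 0.011406294400158978 [ 0.56910491 -0.19019318  0.26236328]
```

View pics/s2.png

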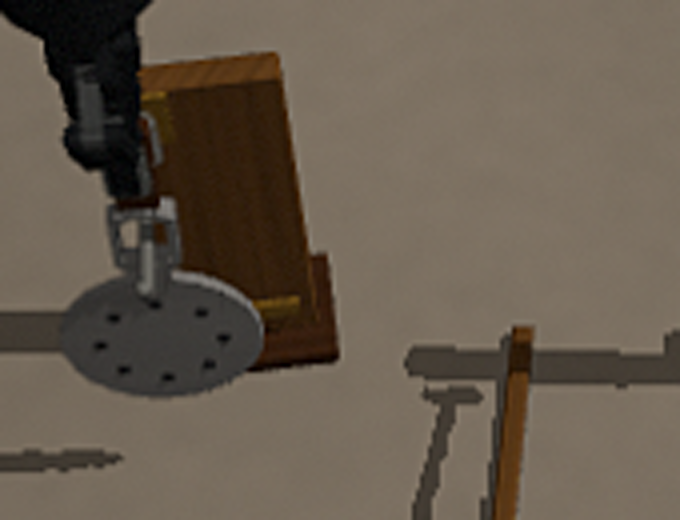

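```bash
python3 - <<'E'
from h import *
p=np.array(manip.read_eef_pos());manip.wait(.1);w0=np.mean([manip.read_wrist_force() for _ in range(5)],axis=0)
z=p[2]-.013;manip.move_straight([p[0],p[1],z],None,.08);L=[]
while z>p[2]-.026:
    z-=.0012;manip.move_straight([p[0],p[1],z],None,.03);manip.wait(.05);f=manip.read_wrist_force()[2]-w0[2];L.append((round((p[2]-z)*1e3,1),round(f,2)))
    if f>1.8:break
print(L,manip.read_t())
manip.gripper_to(.042);manip.move_straight([p[0],p[1],.33],None,.15)
manip.gripper_to(0)
import cv2
im=manip.capture("scene");cv2.imwrite("pics/s3.png",cv2.resize(im[130:260,190:450,::-1],None,fx=3,fy=3,interpolation=cv2.INTER_CUBIC))
print(manip.read_t())
E
```

```text
[(np.float64(14.2), np.float64(1.44)), (np.float64(15.4), np.float64(1.05)), (np.float64(16.6), np.float64(1.48)), (np.float64(17.8), np.float64(1.06)), (np.float64(19.0), np.float64(1.41)), (np.float64(20.2), np.float64(3.54))] 28.9917
30.65
```

View pics/s3.png

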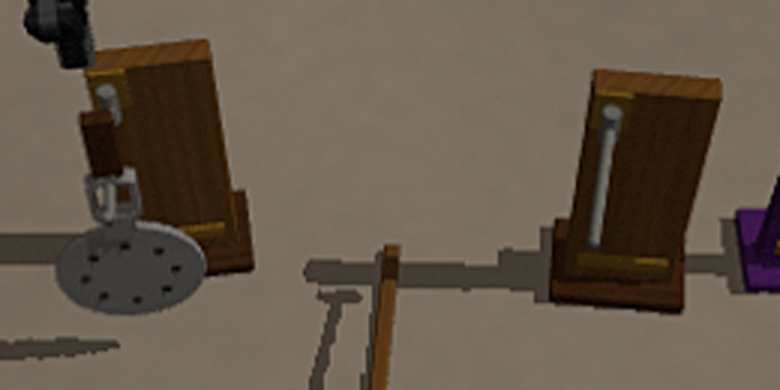

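```bash
cat >fold.py <<'E'
from h import *
def mean(): 
    L=[]
    for _ in range(6): L.append(manip.read_wrist_force());manip.wait(.01)
    return np.mean(L,axis=0)
phi=-.12;off=.0175
p,o,d=pose(PA,phi,.038,1,z=.30)
manip.move_pose(p,o)
go(PA,phi,.038,1,0,.12);manip.wait(.1);base=mean();L=[]
f=go(PA,phi,.021,1,base,.06);L.append(round(f,1))
while phi<1.38 and f<7:
    phi+=.1;f=go(PA,phi,off,1,base,.07);L.append(round(f,1))
print(*L,manip.read_t());L=[];t0=manip.read_t()
while phi<1.80 and manip.read_t()<t0+18:
    phi+=.010 if f<5 else .005
    go(PA,phi,off,1,base,.03);d=pose(PA,phi,off,1)[2];f=-(mean()-base)@d;L.append((round(phi,3),round(f,1)))
    if f>11:break
print(*L)
manip.wait(.35);fh=-(mean()-base)@d;print("hold",fh,manip.read_eef_pos(),manip.read_t())
manip.wait(.3)
go(PA,phi,.03,1,0,.06);manip.wait(.15);print("free",-(mean()-base)@d,manip.read_t())
json.dump(dict(phi=phi,f=fh),open("a.json","w"))
E
python3 fold.py
```

```text
1.6 0.8 0.9 0.4 1.0 1.3 1.0 0.7 0.8 0.5 0.8 0.4 0.6 1.0 0.7 1.3 38.4083
(1.39, np.float64(2.2)) (1.4, np.float64(2.8)) (1.41, np.float64(2.2)) (1.42, np.float64(2.0)) (1.43, np.float64(2.0)) (1.44, np.float64(2.2)) (1.45, np.float64(2.3)) (1.46, np.float64(1.7)) (1.47, np.float64(2.2)) (1.48, np.float64(2.6)) (1.49, np.float64(2.1)) (1.5, np.float64(2.0)) (1.51, np.float64(2.7)) (1.52, np.float64(4.3)) (1.53, np.float64(5.4)) (1.535, np.float64(6.3)) (1.54, np.float64(7.0)) (1.545, np.float64(7.9)) (1.55, np.float64(8.0)) (1.555, np.float64(8.3)) (1.56, np.float64(9.0)) (1.565, np.float64(9.3)) (1.57, np.float64(10.3)) (1.575, np.float64(10.5)) (1.58, np.float64(10.8)) (1.585, np.float64(11.9))
hold 11.995269872995339 [0.52162072 0.24146605 0.20428433] 46.6083
free -0.31543726695755964 47.4667
```

```bash
python3 - <<'E'
from h import *
import cv2
p=manip.read_eef_pos();manip.move_straight([p[0]+.03,p[1],p[2]],None,.1)
manip.move_straight([p[0]+.03,p[1],.34],None,.2);manip.move_pose([.42,.42,.36],[np.pi,0,1.9])
im=manip.capture("scene");s=manip.capture("side");cv2.imwrite("pics/end.png",im[:,:,::-1])
new=cv2.resize(im[130:260,190:450,::-1],None,fx=3,fy=3,interpolation=cv2.INTER_CUBIC)
d=cv2.absdiff(new,cv2.imread("pics/s3.png")).max(2)
print("B region changed px",(d[80:,50:260]>40).sum(),"A arm region",(d[105:250,580:620]>40).sum())
# is the folded arm where expected: grey (low saturation) pixels on the brown board along the arm
S=manip.camera_model("scene")
for r in(.03,.05,.07,.09):
    x,y=proj(S,[PA[0]+r*np.cos(1.525),PA[1]+r*np.sin(1.525),.215]).round().astype(int);print(r,(x,y),im[y-2:y+3,x].tolist())
print(manip.read_t())
E
```

```text
B region changed px 5817 A arm region 1162
0.03 (np.int64(408), np.int64(173)) [[50, 41, 35], [86, 83, 76], [95, 94, 88], [73, 72, 68], [44, 40, 38]]
0.05 (np.int64(417), np.int64(174)) [[51, 40, 30], [85, 82, 75], [95, 94, 89], [77, 76, 71], [44, 43, 41]]
0.07 (np.int64(427), np.int64(175)) [[55, 40, 26], [71, 63, 54], [97, 96, 91], [83, 83, 78], [59, 57, 53]]
0.09 (np.int64(437), np.int64(176)) [[122, 110, 95], [106, 97, 86], [93, 92, 87], [88, 87, 83], [58, 56, 52]]
49.7417
```

```bash
python3 - <<'E'
import cv2
o=cv2.imread("pics/s3.png");e=cv2.imread("pics/end.png");n=cv2.resize(e[130:260,190:450],None,fx=3,fy=3,interpolation=cv2.INTER_CUBIC)
for nm,(y0,y1,x0,x1) in dict(plate=(215,318,50,210),eye_tab=(105,225,75,145),board=(40,80,90,210),spoon=(240,388,365,405)).items():
    print(nm,(x0,y0),cv2.minMaxLoc(cv2.matchTemplate(n,o[y0:y1,x0:x1],cv2.TM_CCOEFF_NORMED))[1::2])
E
```

```text
plate (50, 215) (0.9074993133544922, (48, 215))
eye_tab (75, 105) (0.8563448190689087, (75, 105))
board (90, 40) (0.9618409872055054, (90, 40))
spoon (365, 240) (0.8504824042320251, (365, 239))
```

The diffuser, the boards and the spoon are unmoved, and hook A lies along the line it was folded to, so I'm handing in.

```bash
python3 -c "
from plant import manip
print(manip.read_qvel());print(manip.close_job())"
```

```text
[ 0.004261   -0.0002138  -0.00341297 -0.00353659 -0.00663304 -0.00095508
 -0.00067878]
the job is handed in; nothing more can be done
None
```

I handed the job in at about 50 s: hook B is swung out to its stop, the diffuser hangs on it, and hook A is folded and was pressed home with about 12 N. I saw no sign of anything else moving, but of the other things on the ledge I only checked the spoon.

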